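# Bring the red-lidded jar to the front of the market carousel and hold it

## Task

On this market stall, fit the loose wooden handle plate onto the honey-jar carousel: lower its two holes over the two steel pins on top of the drum until the plate lies flush. Then, turning the carousel by the plate's blue handle and not by pushing the jars or drum, bring the red-lidded jar squarely in line with the yellow pointer on the base, and finish while still gripping the handle, holding the carousel still. Leave the spare jar, the slate and the cash tin where they are.

Things in the scene. Friction and masses are not known exactly. Their poses are not given: they have to be found in the camera images.
- plate_grip (a point): Centre of the blue grip block on the loose handle plate, 40 mm above the plate's underside. The block stands in the plate's middle: 50 mm long (along x), 18 mm thick (along y, the way to pinch it), its top 62 mm and its foot 12 mm above the underside. x along the plate, z up. At the start the plate lies flat on the table.
- handle_plate: The pale wooden handle plate, 130 mm (x) x 60 mm (y) x 12 mm thick, about 0.25 kg; origin at the centre of its underside, axes as for plate_grip. Two 13 mm round through holes lie on its x axis, 45 mm either side of the centre. The same either way round.
- turntable: Turning part of the carousel; turns about vertical z without stops, slight drag (0.03 N m), stays where left. Origin on the axis, 20 mm above the table. Wooden disc 236 mm across, central drum 116 mm across with flat top 108 mm above the table, six fixed amber jars (46 mm across, tops 94 mm above the table), centres 90 mm from the axis. x points to the red-lidded jar.
- hub_top (a point): Centre of the drum's flat top, on the turning axis, 108 mm above the table; turns with it. Two upright steel pins stand on the turntable's x axis, 45 mm either side of this point: 10 mm in diameter, 20 mm high, upper 6 mm tapered. With the plate flush, plate_grip is 40 mm above this point and the pins show 8 mm above the plate.
- red_jar (a point): Centre of the top of the marked jar's red lid (red band on the jar too; the other five have white lids), 94 mm above the table, 90 mm from the axis; it goes round with the turntable.
- front_mark (a point): Where the red lid's top is when that jar is exactly at the front: 90 mm from the axis, 94 mm above the table, in line with the yellow pointer, a bar 22 mm wide on the fixed dark base disc (260 mm across), reaching 180 mm from the axis. x points outward along it. At the start the red jar is 40 to 126 degrees anticlockwise (from above) of the pointer.
- spare_jar: Bystander: loose amber jar with white lid, 46 mm in diameter, 62 mm high, origin under its centre.
- slate: Bystander: blank framed slate lying flat, 100 x 150 x 10 mm, origin under its centre.
- cash_tin: Bystander: green closed cash tin, 144 x 204 mm, 92 mm high with its handle, origin under its centre.
Not all that is in view belongs to the job. Of the things like the handle_plate, leave any that is black or pink; of the rest the smaller one is meant.

How it is judged (in metres and radians):
On the way, in this order (a step that is already met when the one before it is completed fails the run):
1. the handle plate lies flush on the drum with both pins through its holes (horizontal distance between plate_grip and hub_top below 0.005 m and z of plate_grip in the frame of turntable between 0.125 and 0.1305 m and angle between plate_grip's own z axis and vertical below 0.04 rad and angle between the x axis of plate_grip and the x axis of turntable, either way round below 0.12 rad), for 0.2 s.
2. with the plate seated and the handle held, the red-lidded jar is at the pointer (all of step 1 and horizontal distance between red_jar and front_mark below 0.009 m and contact force between the fingers and handle_plate above 2 N), for 0.2 s.
At the end, for the whole second after the job is handed in: The plate is flush on the drum (within 2.5 mm of full depth, 5 mm of centre, level and in line with the pins), the red jar is within 9 mm (about 6 degrees) of the front mark, the turntable is still, and the fingers grip the plate with more than 2 N (all of step 2 and angular speed of turntable below 0.06 rad/s); the arm keeps its last pose, push and grip.
It fails at once if the carousel (jars, disc or drum) is pushed directly by the robot with more than 6 N (contact force between any of the arm, the fingers and turntable above 6 N).
It fails at once if the spare jar is moved more than 20 mm (distance of spare_jar from where it was at the start of the episode above 0.02 m).
It fails at once if the slate is moved more than 20 mm (distance of slate from where it was at the start of the episode above 0.02 m).
It fails at once if the cash tin is moved more than 20 mm (distance of cash_tin from where it was at the start of the episode above 0.02 m).
It also fails if it takes over 45 s, if anything falls off the work surface, if the arm or the gripper's body presses on something with over 40 N, if the wrist force passes 120 N, or if a joint passes its speed limit or range.

## Robot

A 6-joint arm with a two-finger parallel gripper is mounted at the origin on the work surface. World frame = base frame: x ahead of the robot, y to its left, z up, the work surface at z = 0. Lengths are in m, angles in degrees, forces in N, time in s.
With the tool pointing down it reaches from about 0.275 to 0.75 m from the base axis. Payload 10.2 kg.
Tool frame: the origin (TCP) lies on the centre line of the jaws, within the pads' length; the fingertips stand 14 mm ahead of it and the grasp point (between the pads) lies 5 mm behind it; z points along the fingers, y is the direction in which the jaws open and shut (so a half turn about z gives the same grasp; the last joint's range is limited). The gripper opens to 88 mm and grips with 3 to 60 N. Pads are 18 mm wide; open, the fingers measure 123 mm over their backs; the gripper's body (75 mm by 187 mm) begins 45 mm behind the grasp point.
Start: joints at [57.559, 17.928, 85.812, -0, 76.261, -12.8], TCP at [0.176, 0.494, 0.253] pointing down, gripper open.
Joint ranges: [-168.41, 168.41], [-55.51, 124.54], [10.69, 146.95], [-70.63, 250.63], [1, 178], [-165.06, 165.06]. Speed limits (degrees/s): [136.94, 136.94, 172.46, 180, 180, 180].

## Interface

Orientations are given as [roll, pitch, yaw] about the fixed x, y, z axes, in that order (R = Rz(yaw) Ry(pitch) Rx(roll)).
In Python, from cell import manip gives the robot as it stands.
- The arm moves only by the tool send_rows, never from a script. Its argument "rows" is a list of rows, each an object of numbers: "rx", "ry", "rz": the turn, a rotation vector about the tool's x, y, z in degrees; "x", "y", "z": the shift along the tool's x, y, z in cm; "claw": the gripper command: -1 is shut, 1 is fully open, values between are in proportion. A call has 1 to 12 rows; each row is the pose to reach, as a shift and turn from the pose commanded when the call began, along the tool's axes at that moment; what a row does not reach only later rows make up. A row lasts 1/8 s, in which the tool goes at most 62.5 mm and 10.7 degrees, less where a joint would pass 70% of its speed; a pose out of reach is approached as far as the arm can. A call with a gripper value outside its range is refused whole. The fingers move at their own pace and stop on an object; "squeeze" is the grip in N (left out, the last holds). Time passes only in rows, so rows that repeat a pose let the fingers close. It gives the time, the measured TCP pose, the force and the opening at its end, in the units of the state.
- manip.get_obs(): the state, without advancing time (a new reading comes with each control period).
- manip.read_camera(name): name is "scene" or "top" or "wrist"; returns a dict with "frame" (400x640x3 uint8, red, green, blue), "vfov" (degrees; the focal length in pixels is half the picture's height over the tangent of half this angle, whatever the lens; pixels are square), "cx", "cy" (the principal point, pixels), "pose" (4x4, takes a point from camera to world coordinates). Camera axes: x right, y down, z forward; pixel columns grow to the right and rows downward; lengths in m; the calibration is good to about 2 mm. A picture is of the moment at which its call begins. There is no depth.
- manip.hand_in(): hands the job in, once; it reports no verdict.
The state is a dict: "time": time; "q": joint angles; "joint_velocities": joint speeds; "tau": joint torques, N m; "ee_pos": TCP position; "ee_rot": TCP orientation; "ft_force": force on the tool from outside, world axes, zero at the start; "wrist_torque": the same for the moment, N m; "grip_width": opening from 0.0 (shut) to 1.0 (fully open).
Only numpy, scipy, OpenCV 4.12 (cv2) and the standard library are available. Lean on these libraries where they do the work, as an engineer would, in place of code of your own. Each camera call takes 0.05 s, during which the arm holds its last target.

## Working session

There is one attempt and no reset: what is moved stays moved. The work goes in short steps, Python scripts to look and compute and a tool call to move; the robot and the scene stay as the last step left them, time stands still between calls to the robot, and variables do not carry over. Pictures are saved under pics/ and viewed, and the job is handed in when it is done.

Besides the shell and the picture viewer there is one more tool, called after ">>>" as a command line: name --argument value ..., lists and objects as JSON in quotes. send_rows: Moves the arm, as the interface text tells. Its arguments: {"type":"object","properties":{"rows":{"type":"array"},"squeeze":{"type":"number"}},"required":["rows"]}

```bash
mkdir -p pics; ls; python3 - <<'E'
from cell import manip
import cv2
print(manip.get_obs())
for n in ["scene","top","wrist"]:
    c=manip.read_camera(n); cv2.imwrite(f"pics/{n}0.png",c["frame"][:,:,::-1]); print(n,c["vfov"],c["cx"],c["cy"],c["pose"].round(4).tolist() if hasattr(c["pose"],"round") else c["pose"])
E
```

```text
pics
{'time': 0.0, 'q': array([ 5.75601250e+01,  1.79612218e+01,  8.58536394e+01, -8.08955461e-04,
        7.62608767e+01, -1.27979515e+01]), 'joint_velocities': array([ 0.14335041, -0.05725544,  0.08939039, -0.0484413 ,  0.11889065,
       -0.05604245]), 'tau': array([-1.16367359e-03, -4.02205682e+01, -2.52269268e+01,  6.94291969e-02,
        3.52209806e-02, -5.37767914e-05]), 'ee_pos': array([0.17634709, 0.49425562, 0.25214761]), 'ee_rot': array([-1.79925970e+02, -1.60109478e-02,  1.60358259e+02]), 'ft_force': array([ 0.01842674, -0.00691748,  0.35281284]), 'wrist_torque': array([ 0.016532  , -0.00923925,  0.04522513]), 'grip_width': 0.9997579648087683}
scene 54.99114697418285 318.71818321332813 193.00934725459268 [[0.8071, 0.4256, -0.4092, 1.0034], [0.5903, -0.5963, 0.5441, -0.6456], [-0.0124, -0.6807, -0.7325, 0.9435], [0.0, 0.0, 0.0, 1.0]]
top 54.09199766975336 315.8120515851902 200.73159688641528 [[0.0197, -0.9873, 0.1576, 0.3388], [-0.9996, -0.0166, 0.0211, -0.0319], [-0.0182, -0.158, -0.9873, 1.1471], [0.0, 0.0, 0.0, 1.0]]
wrist 70.62924640704875 317.2239950804151 200.2510840377945 [[0.3368, 0.9038, 0.264, 0.1081], [0.9416, -0.3229, -0.0955, 0.5173], [-0.0011, 0.2808, -0.9598, 0.3829], [0.0, 0.0, 0.0, 1.0]]
```

View pics/scene0.png

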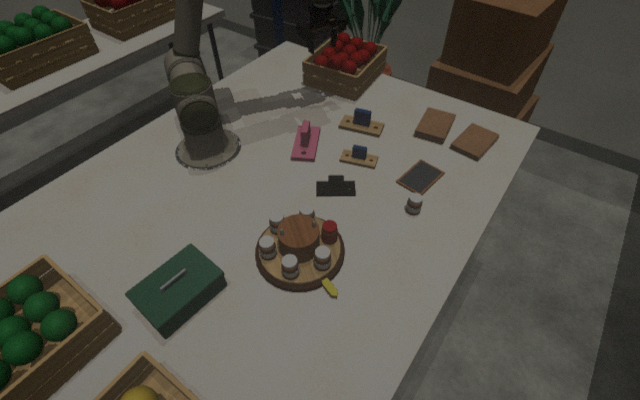

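View pics/top0.png

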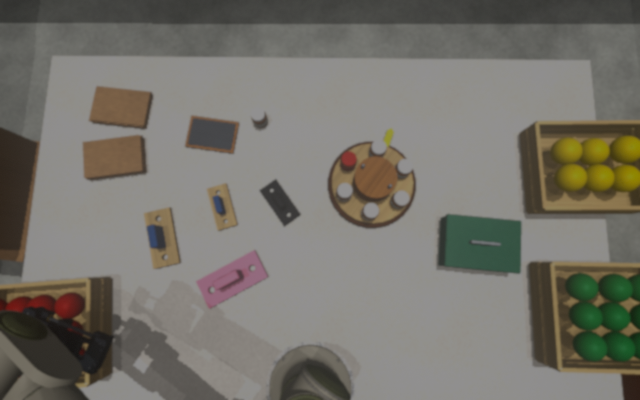

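View pics/wrist0.png

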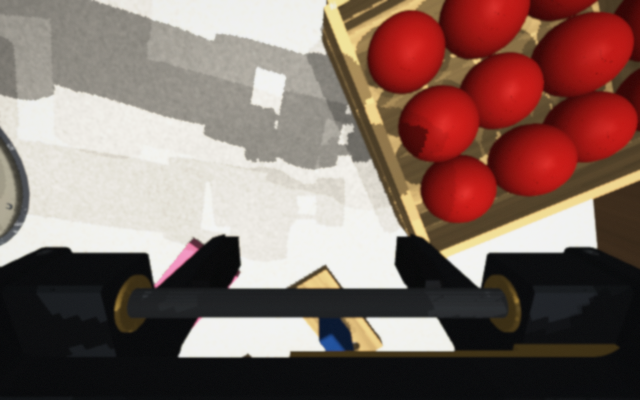

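The top view shows the small wooden plate at about (222,206), with the larger decoy at (161,237). The carousel is at (372,183), with the red lid at (349,160) and the pointer at (389,136). I'll measure these next.

```bash
cat > h.py <<'E'
from cell import manip
import cv2, numpy as np
def cam(n):
    c=manip.read_camera(n); c["f"]=200/np.tan(np.radians(c["vfov"]/2)); return c
def p2w(c,uv,z):
    uv=np.atleast_2d(np.asarray(uv,float)); P=np.asarray(c["pose"])
    d=np.c_[(uv[:,0]-c["cx"])/c["f"],(uv[:,1]-c["cy"])/c["f"],np.ones(len(uv))]@P[:3,:3].T
    return P[:3,3]+d*((z-P[2,3])/d[:,2])[:,None]
def w2p(c,p):
    P=np.asarray(c["pose"]); q=(np.atleast_2d(p)-P[:3,3])@P[:3,:3]
    return np.c_[q[:,0]/q[:,2]*c["f"]+c["cx"],q[:,1]/q[:,2]*c["f"]+c["cy"]]
def hsv(c): return cv2.cvtColor(c["frame"],cv2.COLOR_RGB2HSV)
def blobs(m,amin=10):
    n,l,s,ce=cv2.connectedComponentsWithStats(m.astype(np.uint8))
    return [(ce[i],s[i],l==i) for i in range(1,n) if s[i,4]>=amin]
def crop(c,x0,y0,x1,y1,k,fn): cv2.imwrite(fn,cv2.resize(c["frame"][y0:y1,x0:x1,::-1],None,fx=k,fy=k,interpolation=cv2.INTER_CUBIC))
E
python3 - <<'E'
from h import *
for n,R1,R2 in (("top",(200,170,250,240),(320,120,425,235)),("scene",(325,130,395,180),(245,195,355,305))):
    c=cam(n); crop(c,*R1,10 if n=="top" else 10,f"pics/{n}_pl.png"); crop(c,*R2,5,f"pics/{n}_car.png")
    H=hsv(c);h,s,v=[H[...,i].astype(int) for i in range(3)]
    for nm,m in (("blue",(h>100)&(h<130)&(s>110)),("red",((h<6)|(h>174))&(s>170)),("yel",(h>24)&(h<34)&(s>150)),("wood",(h>8)&(h<25)&(s>60)&(v>90))):
        for ce,st,mm in blobs(m,25):
            print(n,nm,ce.round(1),st)
E
```

```text
top blue [152.3 237. ] [150 228   6  18  65]
top red [ 43.6 305. ] [  0 295  77  23 873]
top yel [388.1 136.4] [385 130   7  14  56]
top yel [599.2 163.6] [ 555  136   85   55 3475]
top wood [119.5 106.1] [  90   87   61   39 1900]
top wood [213.  135.1] [186 116  53  37 379]
top wood [577.9 171.5] [ 534  120  106   91 2844]
top wood [112.1 156.4] [  83  136   60   43 2094]
top wood [ 27.3 215.2] [ 16 141  23 121 375]
top wood [375.3 178.4] [ 331  143   84   81 3064]
top wood [616.7 164.1] [612 161  13   8  55]
top wood [222.6 207.1] [208 184  29  46 661]
top wood [352.9 207.4] [336 194  32  28 416]
top wood [163.6 238.1] [ 144  208   36   60 1090]
top wood [578.8 309.9] [ 550  262   90  113 1662]
top wood [607.5 273.4] [581 270  55  11 242]
top wood [ 51.7 289.4] [   0  278   91   36 1282]
top wood [598.5 300.3] [593 295  11  11  73]
top wood [570.1 301.6] [563 297  15  10  82]
top wood [629.1 303.5] [620 298  19  13 118]
top wood [ 80.2 318.5] [ 74 314  13  10  75]
top wood [629.8 329.5] [622 323  17  13 109]
top wood [573.3 330. ] [567 325  15  11  94]
top wood [600.8 330.5] [594 
[... 482 characters left out ...]
d [367.7  62.4] [341  44  46  33 105]
scene wood [306.7  58.8] [303  54   9  10  27]
scene wood [434.7 121.4] [415 107  40  30 684]
scene wood [361.6 124.9] [339 115  45  20 328]
scene wood [474.8 138.5] [451 123  48  33 769]
scene wood [358.8 158.2] [340 149  38  18 268]
scene wood [407.6 170.6] [397 160  23  22  35]
scene wood [286.8 231.7] [278 215  18  32 268]
scene wood [308.9 227.7] [296 214  28  31 409]
scene wood [273.6 260.3] [260 228  28  53 393]
scene wood [317.1 265.9] [289 238  51  45 578]
scene wood [ 61.5 310.3] [   0  254  103  145 1908]
scene wood [148.6 376.2] [ 93 351 107  49 686]
scene wood [163.  386.7] [141 370  48  30 604]
scene wood [137.2 393.8] [121 387  31  13 259]
```

```bash
python3 -c "
import cv2
for f in ['top_pl','top_car','scene_pl','scene_car']: print(cv2.imread(f'pics/{f}.png').shape)"
```

```text
(700, 500, 3)
(575, 525, 3)
(500, 700, 3)
(550, 550, 3)
```

View pics/top_car.png

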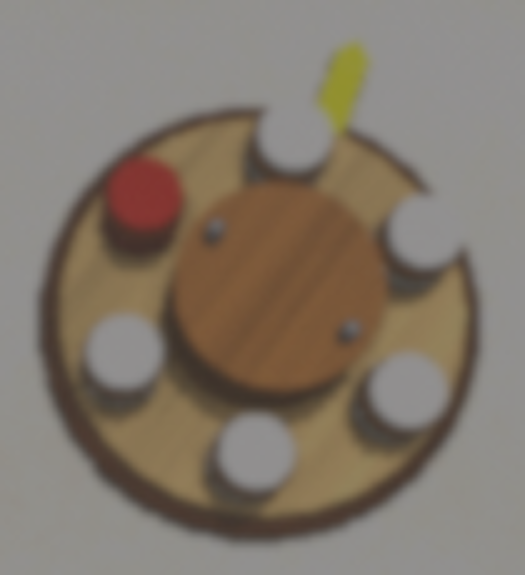

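View pics/scene_car.png

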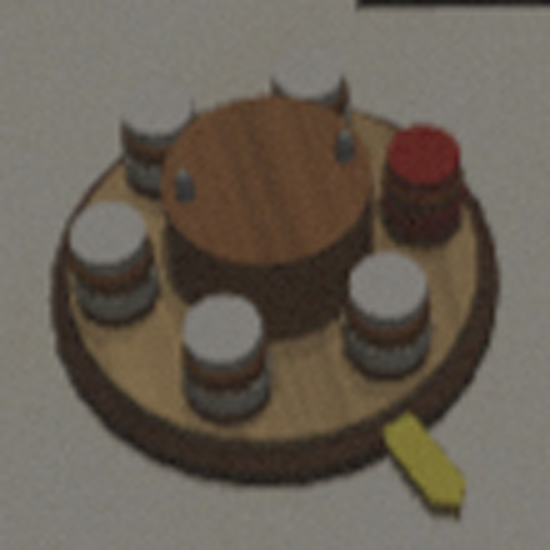

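View pics/scene_pl.png

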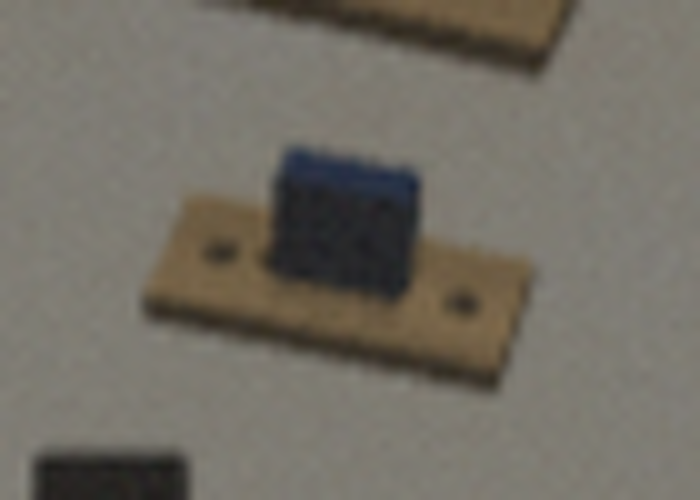

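The plate holes show in the scene crop at about (220,251) and (463,302). The pins show in the top crop at (215,230) and (349,328), and the drum ellipse centre is near (281,286).

```bash
cat > m.py <<'E'
from h import *
def un(pts,x0,y0,k): return [((u+.5)/k-.5+x0,(v+.5)/k-.5+y0) for u,v in pts]
t=cam("top"); s=cam("scene")
print("plate holes(scene)",p2w(s,un([(220,251),(463,302)],325,130,10),.012).round(4).tolist())
print("pins top",p2w(t,un([(217,226),(351,325)],320,120,5),.126).round(4).tolist())
print("pins scene",p2w(s,un([(184,172),(347,133)],245,195,5),.128).round(4).tolist())
for c,x0,y0,x1,y1,n in ((t,330,140,410,225,'top'),(s,250,200,350,300,'scene')):
    H=hsv(c);h,S,v=[H[...,i].astype(int) for i in range(3)]
    roi=np.zeros(h.shape,bool);roi[y0:y1,x0:x1]=1
    m=roi&((h<5)|(h>172))&(S>150)
    for ce,st,mm in blobs(m,15): print(n,"red",ce.round(1),st,p2w(c,ce,.094).round(4))
    m=roi&(S<40)&(v>115)&(v<175)
    for ce,st,mm in blobs(m,20):
      if st[4]<400: print(n,"white",ce.round(1),st,p2w(c,ce,.094).round(4)[0,:2])
    print(w2p(c,[[0,0,0]]))
    m=roi&(h>4)&(h<13)&(S>110)&(v>70)
    for ce,st,mm in blobs(m,100): print(n,"drum",ce.round(1),st,p2w(c,ce,.108).round(4)[0,:2], cv2.minEnclosingCircle(np.argwhere(mm)[:,::-1].astype(np.float32)))
H=hsv(t);h,S,v=[H[...,i].astype(int) for i in range(3)]
for c,R in ((t,(375,120,400,160)),(s,(315,270,345,305))):
    H=hsv(c);h,S,v=[H[...,i].astype(int) for i in range(3)]
    roi=np.zeros(h.shape,bool);roi[R[1]:R[3],R[0]:R[2]]=1
    m=roi&(h>24)&(h<36)&(S>110)
    for ce,st,mm in blobs(m,20):
        w=p2w(c,np.argwhere(mm)[:,::-1],.02)[:,:2]; print("yel",st,w.mean(0).round(4),np.linalg.eigh(np.cov(w.T))[1][:,1], w.min(0),w.max(0))
for c,R in ((t,(200,170,250,240)),(s,(325,130,395,180))):
    H=hsv(c);h,S,v=[H[...,i].astype(int) for i in range(3)]
    roi=np.zeros(h.shape,bool);roi[R[1]:R[3],R[0]:R[2]]=1
    m=roi&(h>100)&(h<130)&(S>(60 if c is t else 90))&(v>50)
    for ce,st,mm in blobs(m,10):
        w=p2w(c,np.argwhere(mm)[:,::-1],.062)[:,:2]; print("blue",ce,st,w.mean(0).round(4),np.linalg.eigh(np.cov(w.T))[1][:,1])
E
python3 m.py
```

```text
plate holes(scene) [[0.453, 0.2592, 0.012], [0.5392, 0.2866, 0.012]]
pins top [[0.6012, -0.1343, 0.126], [0.5484, -0.2052, 0.126]]
pins scene [[0.5442, -0.2036, 0.128], [0.5991, -0.1316, 0.128]]
top red [348.6 158.4] [343 153  13  12 127] [[ 0.627  -0.0977  0.094 ]]
top white [402.7 153.9] [390 140  20  33 394] [ 0.6421 -0.2471]
top white [344.4 189.7] [337 183  15  15 174] [ 0.5388 -0.0869]
top white [401.4 197.6] [394 191  16  14 174] [ 0.5196 -0.2416]
top white [336.3 217.3] [330 201  23  24 219] [ 0.4627 -0.0657]
top white [370.9 209.7] [364 203  15  15 184] [ 0.4848 -0.1589]
top white [403.5 219.2] [391 208  19  17 141] [ 0.4606 -0.2465]
[[309.39941875 387.66386417]]
scene red [329.1 225.7] [323 221  14  11 110] [[ 0.6261 -0.0985  0.094 ]]
scene white [266. 241.] [259 236  15  11 130] [ 0.5172 -0.2409]
scene white [322.2 251.4] [315 246  15  12 139] [ 0.6608 -0.1795]
scene white [288.9 260.3] [282 255  15  12 142] [ 0.6066 -0.2522]
[[208.42119876 148.09498878]]
yel [384 129   9  18  88] [ 0.7158 -0.2198] [-0.97228019  0.23381881] [ 0.68699456 -0.23138674] [ 0.73976821 -0.20733795]
yel [322 278  16  18 152] [ 0.7127 -0.2192] [-0.93664695  0.35027487] [ 0.68475421 -0.23568981] [ 0.74068866 -0.20135442]
blue [217.8372093  203.98837209] [214 197   9  15  86] [0.4982 0.2669] [-0.93526543 -0.35394714]
blue [362.61538462 147.76923077] [360 147   6   3  13] [0.5084 0.2735] [-0.96960215 -0.24468688]
```

View pics/top_pl.png

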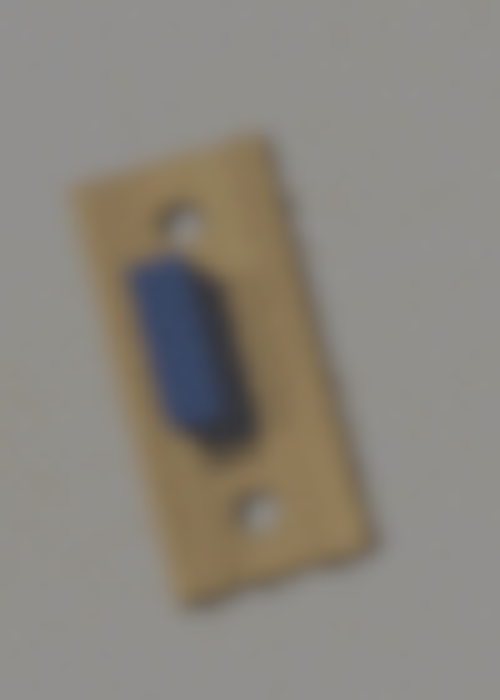

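```bash
cat >> h.py <<'E'
from scipy.spatial.transform import Rotation as R
def delta(pos,yaw,base=None):
    "tool-frame delta (cm, rotvec deg) from commanded base (pos,rpy) to down-pointing pose"
    if base is None:
        o=manip.get_obs(); base=(o["ee_pos"],o["ee_rot"])
    B=R.from_euler("xyz",base[1],degrees=True); T=R.from_euler("xyz",[180,0,yaw],degrees=True)
    return (B.inv().apply(np.array(pos)-base[0])*100).round(2),(B.inv()*T).as_rotvec(degrees=True).round(2)
E
python3 - <<'E'
from m import *
print("holes top",p2w(t,un([(182,221),(259,512)],200,170,10),.012).round(4).tolist())
print(manip.get_obs()["time"],delta([.494,.273,.18],17.6))
E
```

```text
plate holes(scene) [[0.453, 0.2592, 0.012], [0.5392, 0.2866, 0.012]]
pins top [[0.6012, -0.1343, 0.126], [0.5484, -0.2052, 0.126]]
pins scene [[0.5442, -0.2036, 0.128], [0.5991, -0.1316, 0.128]]
top red [348.7 158.5] [343 153  13  12 126] [[ 0.6267 -0.098   0.094 ]]
top white [402.7 153.8] [390 140  20  33 394] [ 0.6423 -0.2471]
top white [344.4 189.7] [337 183  15  15 175] [ 0.5387 -0.0869]
top white [401.4 197.6] [394 191  16  14 174] [ 0.5196 -0.2416]
top white [336.3 217.3] [330 201  23  24 219] [ 0.4627 -0.0657]
top white [370.9 209.7] [364 203  15  15 183] [ 0.4848 -0.1588]
top white [403.5 219.2] [391 208  19  17 141] [ 0.4606 -0.2465]
[[309.39941875 387.66386417]]
scene red [329.2 225.7] [323 221  14  11 110] [[ 0.6262 -0.0982  0.094 ]]
scene white [266.  240.9] [259 236  15  11 131] [ 0.5173 -0.2407]
scene white [322.2 251.5] [315 246  15  12 138] [ 0.6608 -0.1796]
scene white [288.9 260.4] [282 255  15  12 143] [ 0.6067 -0.2525]
[[208.42119876 148.09498878]]
yel [384 129   9  18  87] [ 0.7161 -0.2197] [-0.96993527  0.24336304] [ 0.68699456 -0.23138674] [ 0.73976821 -0.20733795]
yel [322 278  16  18 153] [ 0.7125 -0.2191] [-0.93700875  0.3493059 ] [ 0.68475421 -0.23568981] [ 0.74068866 -0.20135442]
blue [217.71084337 203.89156627] [214 197   8  15  83] [0.4985 0.2672] [-0.94143715 -0.33718852]
blue [359.28571429 147.04761905] [354 146  12   4  21] [0.4968 0.2701] [-0.95233468 -0.30505517]
holes top [[0.5424, 0.2831, 0.012], [0.4564, 0.2553, 0.012]]
0.45 (array([-37.35, -10.18,   7.27]), array([-0.0000e+00,  1.0000e-02,  1.4276e+02]))
```

>>> send_rows --rows '[{"x":-4,"y":-1,"z":0,"rz":10},{"x":-8,"y":-2,"z":0,"rz":20},{"x":-12,"y":-3,"z":1,"rz":30},{"x":-16,"y":-4,"z":1.5,"rz":40},{"x":-20,"y":-5,"z":2,"rz":50},{"x":-24,"y":-6,"z":2.5,"rz":60},{"x":-28,"y":-7.2,"z":3,"rz":70},{"x":-31,"y":-8.4,"z":3.5,"rz":80},{"x":-34,"y":-9.3,"z":4,"rz":90},{"x":-36,"y":-10,"z":4.5,"rz":100},{"x":-37,"y":-10.3,"z":5,"rz":110},{"x":-37.5,"y":-10.5,"z":5,"rz":120}]'

```text
$.rows[0]: bad value
```

>>> send_rows --rows '[{"rz":10},{"rz":20},{"rz":22.8},{"rz":22.8}]'

```text
$.rows[0]: bad value
```

```bash
python3 - <<'E'
from h import *
o=manip.get_obs(); print(o["time"],o["ee_pos"],o["ee_rot"],o["q"])
c=cam("wrist"); cv2.imwrite("pics/w1.png",c["frame"][:,:,::-1])
print(w2p(c,[o["ee_pos"],[.498,.271,.012]]))
E
```

```text
0.45 [0.17646414 0.49443969 0.25267945] [-1.79994143e+02 -1.12442989e-03  1.60358570e+02] [ 5.75598529e+01  1.79298808e+01  8.58153210e+01 -2.06870256e-04
  7.62607586e+01 -1.27986677e+01]
[[319.98505125 263.13060311]
 [258.37413353 391.78482756]]
```

View pics/w1.png

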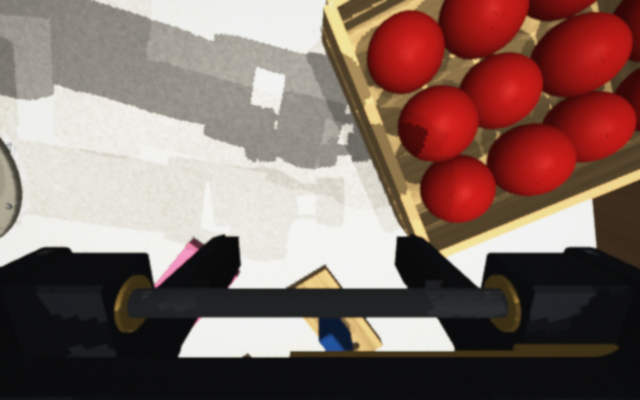

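The call was refused, probably because each row needs every field. I'll send all seven.

>>> send_rows --rows '[{"x":-4,"y":-1,"z":0,"rx":0,"ry":0,"rz":10,"claw":1},{"x":-8,"y":-2,"z":0,"rx":0,"ry":0,"rz":20,"claw":1},{"x":-12,"y":-3,"z":1,"rx":0,"ry":0,"rz":30,"claw":1},{"x":-16,"y":-4,"z":1.5,"rx":0,"ry":0,"rz":40,"claw":1},{"x":-20,"y":-5,"z":2,"rx":0,"ry":0,"rz":50,"claw":1},{"x":-24,"y":-6,"z":2.5,"rx":0,"ry":0,"rz":60,"claw":1},{"x":-28,"y":-7.2,"z":3,"rx":0,"ry":0,"rz":70,"claw":1},{"x":-31,"y":-8.4,"z":3.5,"rx":0,"ry":0,"rz":80,"claw":1},{"x":-34,"y":-9.3,"z":4,"rx":0,"ry":0,"rz":90,"claw":1},{"x":-36,"y":-10,"z":4.5,"rx":0,"ry":0,"rz":100,"claw":1},{"x":-37,"y":-10.3,"z":5,"rx":0,"ry":0,"rz":110,"claw":1},{"x":-37.5,"y":-10.5,"z":5,"rx":0,"ry":0,"rz":120,"claw":1}]'

```text
time: 2.0
ee_pos: [0.4947, 0.269, 0.2022]
ee_rot: [-180.0, 0.0, 40.0]
ft_force: [0.2, -0.3, -0.1]
grip_width: 1.0
```

>>> send_rows --rows '[{"x":0,"y":0,"z":0,"rx":0,"ry":0,"rz":10,"claw":1},{"x":0,"y":0,"z":0,"rx":0,"ry":0,"rz":20,"claw":1},{"x":0,"y":0,"z":0,"rx":0,"ry":0,"rz":22.7,"claw":1},{"x":0,"y":0,"z":0,"rx":0,"ry":0,"rz":22.7,"claw":1}]'

```text
time: 2.5
ee_pos: [0.4944, 0.2695, 0.2027]
ee_rot: [-180.0, 0.0, 17.7]
ft_force: [0.4, -0.0, 1.0]
grip_width: 0.998
```

```bash
python3 - <<'E'
from h import *
o=manip.get_obs(); print(o["time"],o["ee_pos"],o["ee_rot"],o["q"])
c=cam("wrist"); cv2.imwrite("pics/w2.png",c["frame"][:,:,::-1])
print(w2p(c,[o["ee_pos"],[.498,.271,.012]]))
E
```

```text
2.5 [0.49436911 0.26951272 0.20269293] [-1.79998389e+02  4.81247415e-03  1.76878882e+01] [1.66768039e+01 2.50713770e+01 8.32977725e+01 1.60800085e-03
 7.16356907e+01 8.89884091e+01]
[[314.7726072  262.79895706]
 [315.88722965 178.55939599]]
```

View pics/w2.png

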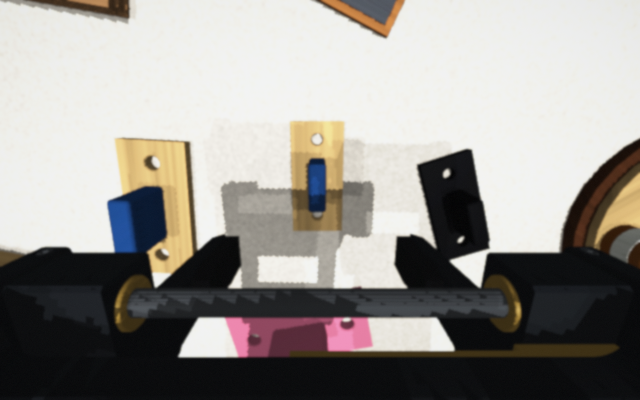

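The wrist view shows the target plate upright at columns 290–343, with holes at (317,139) and (317,215) and the blue block at (316,185). It's centred between the jaws. Next I'll refine its position.

```bash
python3 - <<'E'
from h import *
c=cam("wrist"); H=hsv(c);h,S,v=[H[...,i].astype(int) for i in range(3)]
roi=np.zeros(h.shape,bool);roi[110:240,280:355]=1
m=roi&(h>8)&(h<30)&(S>60)
b=max(blobs(m,100),key=lambda b:b[1][4]); print(b[1])
cn=max(cv2.findContours(b[2].astype(np.uint8),cv2.RETR_EXTERNAL,cv2.CHAIN_APPROX_NONE)[0],key=cv2.contourArea)[:,0].astype(np.float32)
w=p2w(c,cn,.012)[:,:2]; r=cv2.minAreaRect((w*1000).astype(np.float32)); print("plate",r)
hb=roi&(h>100)&(h<130)&(S>100)
for ce,st,mm in blobs(hb,50): print("blue",ce,st)
crop(c,270,110,370,240,5,"pics/w2c.png")
E
```

```text
[ 290  121   54  110 4574]
plate ((498.4289245605469, 269.8425598144531), (128.48007202148438, 60.88359069824219), 17.684799194335938)
blue [316.50251889 185.01007557] [309 160  17  51 794]
```

View pics/w2c.png

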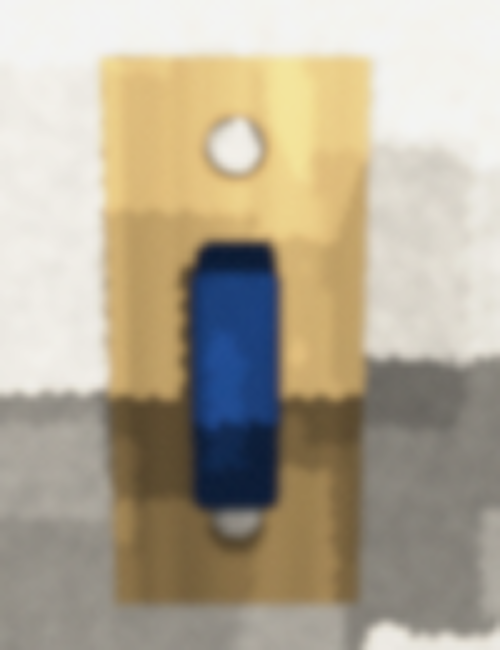

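>>> send_rows --rows '[{"x":0.4,"y":0.1,"z":3,"rx":0,"ry":0,"rz":0,"claw":1},{"x":0.4,"y":0.1,"z":6,"rx":0,"ry":0,"rz":0,"claw":1},{"x":0.4,"y":0.1,"z":9,"rx":0,"ry":0,"rz":0,"claw":1},{"x":0.4,"y":0.1,"z":12,"rx":0,"ry":0,"rz":0,"claw":1},{"x":0.4,"y":0.1,"z":14.5,"rx":0,"ry":0,"rz":0,"claw":1},{"x":0.4,"y":0.1,"z":16,"rx":0,"ry":0,"rz":0,"claw":1},{"x":0.4,"y":0.1,"z":16.8,"rx":0,"ry":0,"rz":0,"claw":1},{"x":0.4,"y":0.1,"z":16.8,"rx":0,"ry":0,"rz":0,"claw":1}]'

```text
time: 3.6
ee_pos: [0.4986, 0.2698, 0.0348]
ee_rot: [180.0, -0.0, 17.7]
ft_force: [-0.5, 0.0, -0.3]
grip_width: 1.0
```

>>> send_rows --rows '[{"x":0,"y":0,"z":0,"rx":0,"ry":0,"rz":0,"claw":-0.3},{"x":0,"y":0,"z":0,"rx":0,"ry":0,"rz":0,"claw":-0.6},{"x":0,"y":0,"z":0,"rx":0,"ry":0,"rz":0,"claw":-1},{"x":0,"y":0,"z":0,"rx":0,"ry":0,"rz":0,"claw":-1},{"x":0,"y":0,"z":0,"rx":0,"ry":0,"rz":0,"claw":-1},{"x":0,"y":0,"z":0,"rx":0,"ry":0,"rz":0,"claw":-1}]' --squeeze 30

```text
time: 4.35
ee_pos: [0.4985, 0.2698, 0.0347]
ee_rot: [-180.0, 0.0, 17.7]
ft_force: [-1.1, -0.4, 0.3]
grip_width: 0.34
```

>>> send_rows --rows '[{"x":0,"y":0,"z":0,"rx":0,"ry":0,"rz":0,"claw":-1},{"x":0,"y":0,"z":0,"rx":0,"ry":0,"rz":0,"claw":-1},{"x":0,"y":0,"z":0,"rx":0,"ry":0,"rz":0,"claw":-1},{"x":0,"y":0,"z":0,"rx":0,"ry":0,"rz":0,"claw":-1}]' --squeeze 40

```text
time: 4.85
ee_pos: [0.4985, 0.2698, 0.0347]
ee_rot: [-180.0, -0.0, 17.7]
ft_force: [0.1, 0.7, -0.4]
grip_width: 0.198
```

>>> send_rows --rows '[{"x":0,"y":0,"z":-1,"rx":0,"ry":0,"rz":0,"claw":-1},{"x":0,"y":0,"z":-3,"rx":0,"ry":0,"rz":0,"claw":-1},{"x":0,"y":0,"z":-6,"rx":0,"ry":0,"rz":0,"claw":-1},{"x":0,"y":0,"z":-10,"rx":0,"ry":0,"rz":0,"claw":-1},{"x":0,"y":0,"z":-14,"rx":0,"ry":0,"rz":0,"claw":-1},{"x":0,"y":0,"z":-17.5,"rx":0,"ry":0,"rz":0,"claw":-1},{"x":0,"y":0,"z":-20,"rx":0,"ry":0,"rz":0,"claw":-1}]'

```text
time: 5.72
ee_pos: [0.4984, 0.2697, 0.2369]
ee_rot: [180.0, -0.1, 17.7]
ft_force: [-0.2, 0.9, -2.4]
grip_width: 0.198
```

```bash
python3 - <<'E'
from h import *
c=cam("wrist"); cv2.imwrite("pics/w3.png",c["frame"][:,:,::-1])
o=manip.get_obs();print(o["time"],o["ee_pos"],o["ft_force"],o["grip_width"],delta([.47,-.304,.235],52.8))
E
```

```text
5.775 [0.49930888 0.27000164 0.23985591] [0.72257338 0.01559134 1.47970689] 0.20445304088181174 (array([-20.21,  53.8 ,   0.37]), array([  0.13,  -0.34, -35.14]))
```

View pics/w3.png

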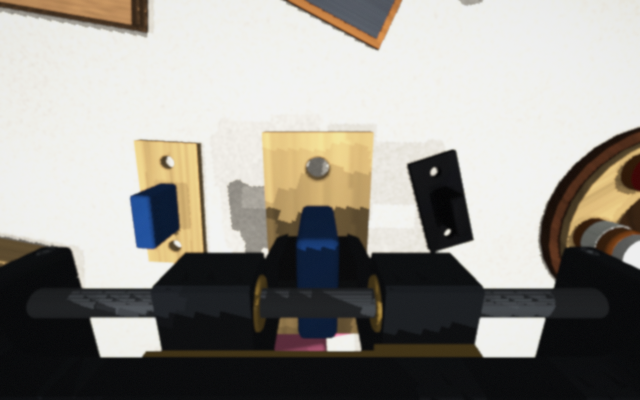

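The plate is lifted and held. Its front hole shows at (318,168), and the front edge is level at row 131.

>>> send_rows --rows '[{"x":-0.8,"y":2,"z":0.2,"rx":0,"ry":0,"rz":-1,"claw":-1},{"x":-2.4,"y":6.5,"z":0.2,"rx":0,"ry":0,"rz":-4,"claw":-1},{"x":-4.3,"y":11.5,"z":0.2,"rx":0,"ry":0,"rz":-7.5,"claw":-1},{"x":-6.2,"y":16.5,"z":0.2,"rx":0,"ry":0,"rz":-11,"claw":-1},{"x":-8.1,"y":21.5,"z":0.2,"rx":0,"ry":0,"rz":-14,"claw":-1},{"x":-10,"y":26.5,"z":0.2,"rx":0,"ry":0,"rz":-17,"claw":-1},{"x":-12,"y":32,"z":0.2,"rx":0,"ry":0,"rz":-21,"claw":-1},{"x":-14,"y":37.5,"z":0.2,"rx":0,"ry":0,"rz":-25,"claw":-1},{"x":-16,"y":43,"z":0.2,"rx":0,"ry":0,"rz":-29,"claw":-1},{"x":-18,"y":48,"z":0.2,"rx":0,"ry":0,"rz":-32,"claw":-1},{"x":-19.5,"y":52,"z":0.2,"rx":0,"ry":0,"rz":-34.5,"claw":-1},{"x":-20.2,"y":53.8,"z":0.2,"rx":0,"ry":0,"rz":-35.1,"claw":-1}]'

```text
time: 7.28
ee_pos: [0.4684, -0.3062, 0.232]
ee_rot: [-179.9, 0.0, 52.7]
ft_force: [0.0, 0.4, -2.6]
grip_width: 0.197
```

>>> send_rows --rows '[{"x":0,"y":0,"z":0,"rx":0,"ry":0,"rz":0,"claw":-1},{"x":0,"y":0,"z":0,"rx":0,"ry":0,"rz":0,"claw":-1},{"x":0,"y":0,"z":0,"rx":0,"ry":0,"rz":0,"claw":-1}]'

```text
time: 7.65
ee_pos: [0.4694, -0.3032, 0.2328]
ee_rot: [180.0, -0.0, 52.8]
ft_force: [-0.2, -0.7, -2.7]
grip_width: 0.203
```

```bash
python3 - <<'E'
from h import *
o=manip.get_obs();print(o["time"],o["ee_pos"],o["ee_rot"],o["ft_force"],o["grip_width"])
c=cam("wrist"); cv2.imwrite("pics/w4.png",c["frame"][:,:,::-1])
print(np.asarray(c["pose"]).round(4).tolist())
E
```

```text
7.65 [ 0.46940236 -0.30316456  0.23283912] [ 1.79999517e+02 -4.50610201e-03  5.28191819e+01] [-0.19595315 -0.74450548 -2.70880131] 0.2031371322263642
[[0.7963, -0.5804, -0.1703, 0.5131], [-0.6049, -0.7642, -0.2238, -0.2469], [-0.0003, 0.2813, -0.9596, 0.3635], [0.0, 0.0, 0.0, 1.0]]
```

View pics/w4.png

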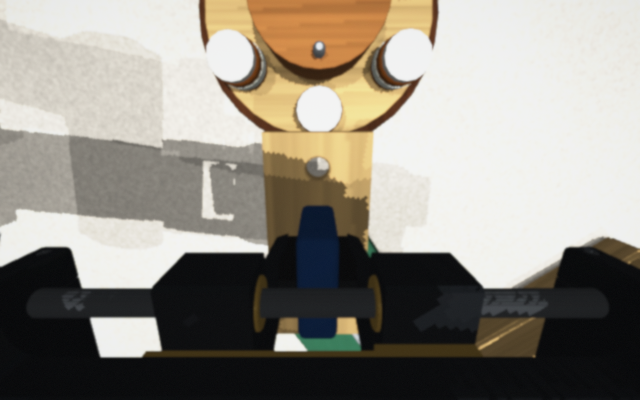

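The pin nearest the gripper is at (319,47), and the far pin is outside the picture. I'll back off and rise a little to see both.

>>> send_rows --rows '[{"x":-2,"y":0,"z":-1,"rx":0,"ry":0,"rz":0,"claw":-1},{"x":-5,"y":0,"z":-2.5,"rx":0,"ry":0,"rz":0,"claw":-1},{"x":-7,"y":0,"z":-4,"rx":0,"ry":0,"rz":0,"claw":-1},{"x":-8,"y":0,"z":-5,"rx":0,"ry":0,"rz":0,"claw":-1},{"x":-8,"y":0,"z":-5,"rx":0,"ry":0,"rz":0,"claw":-1},{"x":-8,"y":0,"z":-5,"rx":0,"ry":0,"rz":0,"claw":-1}]'

```text
time: 8.45
ee_pos: [0.421, -0.3672, 0.2822]
ee_rot: [-179.9, -0.0, 52.8]
ft_force: [-0.3, -0.2, -1.6]
grip_width: 0.201
```

```bash
python3 - <<'E'
from h import *
o=manip.get_obs();print(o["time"],o["ee_pos"],o["ee_rot"],o["ft_force"],o["grip_width"])
c=cam("wrist"); cv2.imwrite("pics/w5.png",c["frame"][:,:,::-1]); crop(c,240,0,400,100,5,"pics/w5a.png");crop(c,260,120,380,210,5,"pics/w5b.png")
H=hsv(c);h,S,v=[H[...,i].astype(int) for i in range(3)]
roi=np.zeros(h.shape,bool);roi[0:110,190:450]=1
for nm,m in (("red",roi&((h<5)|(h>172))&(S>150)),("drum",roi&(h>5)&(h<13)&(S>120)&(v>120)),("plate",(h>8)&(h<30)&(S>60))):
  for ce,st,mm in blobs(m,60): print(nm,ce,st)
E
```

```text
8.45 [ 0.42104285 -0.36724917  0.28222311] [-1.79949056e+02 -2.69468732e-02  5.27939777e+01] [-0.27287741 -0.18929839 -1.62259168] 0.20144679863266546
plate [317.9349487   34.89249072] [ 218    0  201   80 9162]
plate [317.11232794 180.35637496] [ 261  132  112  120 9953]
plate [560.60105073 235.07913315] [  456   174   184   116 12182]
plate [258.33050847 303.44576271] [252 274  17  59 590]
plate [375.96416382 303.29351536] [367 274  16  59 586]
plate [287.11480363 324.76132931] [276 317  22  16 331]
plate [338.08928979 348.23589861] [ 143  316  339   42 4379]
plate [519.44196684 333.74785592] [ 487  316   60   43 1749]
```

View pics/w5a.png

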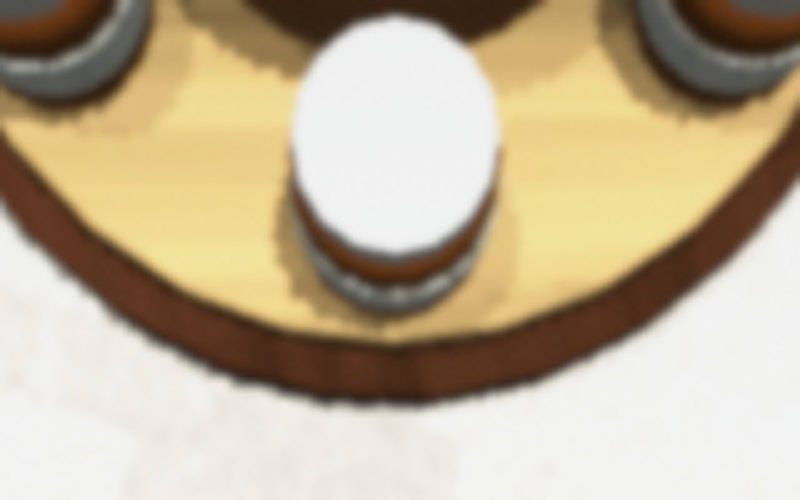

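View pics/w5b.png

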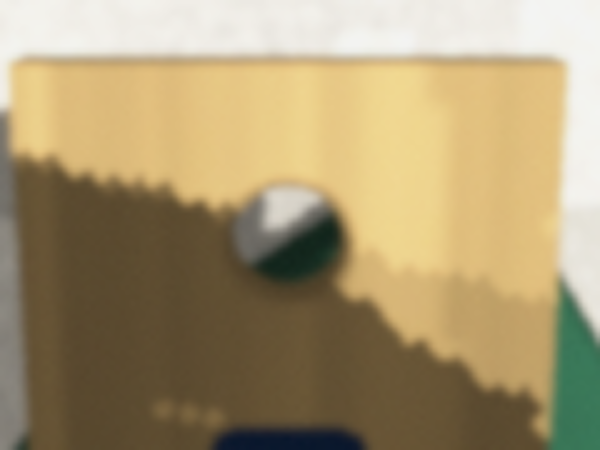

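Backing off was the wrong way, because image up is tool-forward. I need to go forward instead.

>>> send_rows --rows '[{"x":3,"y":0,"z":0.5,"rx":0,"ry":0,"rz":0,"claw":-1},{"x":7,"y":0,"z":1,"rx":0,"ry":0,"rz":0,"claw":-1},{"x":10.5,"y":0,"z":1.5,"rx":0,"ry":0,"rz":0,"claw":-1},{"x":13,"y":0,"z":2,"rx":0,"ry":0,"rz":0,"claw":-1},{"x":13,"y":0,"z":2,"rx":0,"ry":0,"rz":0,"claw":-1},{"x":13,"y":0,"z":2,"rx":0,"ry":0,"rz":0,"claw":-1}]'

```text
time: 9.25
ee_pos: [0.4992, -0.2646, 0.2626]
ee_rot: [-180.0, 0.0, 52.8]
ft_force: [0.8, -0.3, -2.0]
grip_width: 0.201
```

```bash
python3 - <<'E'
from h import *
o=manip.get_obs();print(o["time"],o["ee_pos"],o["ee_rot"],o["ft_force"],o["grip_width"])
c=cam("wrist"); cv2.imwrite("pics/w6.png",c["frame"][:,:,::-1]); crop(c,240,0,400,200,3,"pics/w6a.png")
H=hsv(c);h,S,v=[H[...,i].astype(int) for i in range(3)]
roi=np.zeros(h.shape,bool);roi[0:190,150:500]=1
for nm,m in (("red",roi&((h<5)|(h>172))&(S>150)),("drum",roi&(h>5)&(h<13)&(S>120)&(v>120)),("plate",roi&(h>8)&(h<30)&(S>60))):
  for ce,st,mm in blobs(m,60): print(nm,ce,st)
E
```

```text
9.25 [ 0.49924248 -0.26458938  0.26263282] [-1.79983552e+02  1.60868914e-02  5.27690923e+01] [ 0.77497758 -0.33054329 -2.00972241] 0.20067209446049128
plate [317.78472196  88.34405216] [  214     0   242   190 26993]
```

View pics/w6.png

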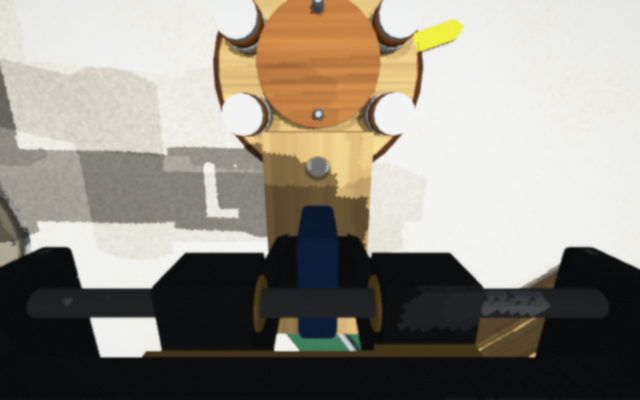

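View pics/w6a.png

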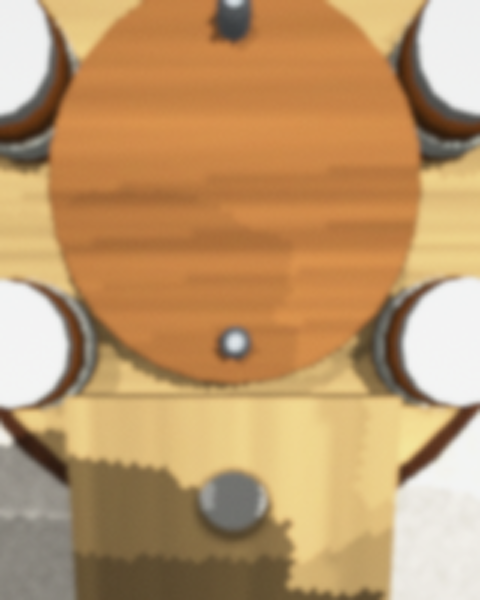

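Both pins are in view: the near one at (318,114) and the far one at about (318,2). The plate's hole is at (317.5,167.5) and the yellow pointer at (440,36). Now I'll compute the offset.

```bash
python3 - <<'E'
from h import *
o=manip.get_obs(); T=o["ee_pos"]; yaw=o["ee_rot"][2]; a=np.radians(yaw)
ex=np.array([np.cos(a),np.sin(a)]); ey=np.array([np.sin(a),-np.cos(a)])
c=cam("wrist")
H=hsv(c);h,S,v=[H[...,i].astype(int) for i in range(3)]
def tool(p): d=np.asarray(p)[:2]-T[:2]; return (np.array([d@ex,d@ey])*1000).round(1)
hole=p2w(c,(317.5,167.5),T[2]-.023)[0]; print("hole tool",tool(hole))
pn=p2w(c,[(318.2,114.0)],.128)[0]; print("near pin",pn,tool(pn))
pf=p2w(c,[(318,2.5)],.124)[0]; print("far pin~",pf,tool(pf))
roi=np.zeros(h.shape,bool);roi[0:131,250:390]=1
m=roi&(h>4)&(h<14)&(S>140)
b=max(blobs(m,100),key=lambda b:b[1][4]); print(b[1])
cn=max(cv2.findContours(b[2].astype(np.uint8),cv2.RETR_EXTERNAL,cv2.CHAIN_APPROX_NONE)[0],key=cv2.contourArea)[:,0]
cn=cn[(cn[:,1]>4)&(cn[:,1]<118)]
w=p2w(c,cn,.108)[:,:2]
A=np.c_[2*w,np.ones(len(w))]; x=np.linalg.lstsq(A,(w**2).sum(1),rcond=None)[0]; r=np.sqrt(x[2]+x[:2]@x[:2]); print("drum",x[:2],r,tool(x))
m=(h>25)&(h<35)&(S>150); 
for ce,st,mm in blobs(m,60):
    p=np.argwhere(mm)[:,::-1]; ww=p2w(c,p,.02)[:,:2]; e=np.linalg.eigh(np.cov(ww.T))[1][:,1]; d=ww.mean(0)-x[:2]; print("yel",st,np.degrees(np.arctan2(d[1],d[0])),np.degrees(np.arctan2(*e[::-1])),ww.min(0),ww.max(0))
# plate corners in hand
roi=np.zeros(h.shape,bool)
d=pn[:2]-x[:2]; print("pin angle",np.degrees(np.arctan2(-d[1],-d[0])),np.linalg.norm(d))
q=(pf-pn)[:2]; print("pin-pin",np.degrees(np.arctan2(q[1],q[0])),np.linalg.norm(q))
E
```

```text
hole tool [45.   0.9]
near pin [ 0.5453752  -0.20677647  0.128     ] [74.3  1.6]
far pin~ [ 0.59853649 -0.13662122  0.124     ] [162.3   1.4]
[372   8  18  38 179]
drum [ 0.64306545 -0.18359091] 0.014648300564918691 [151.9  65.3]
yel [417  20  45  31 772] -27.61290034998468 161.81598057925433 [ 0.68762924 -0.23435695] [ 0.73886614 -0.2030424 ]
pin angle 13.35140631761723 0.10040395032643133
pin-pin 52.84637573869086 0.08802204304745362
```

>>> send_rows --rows '[{"x":3,"y":0,"z":1,"rx":0,"ry":0,"rz":0,"claw":-1},{"x":6,"y":0.1,"z":2.5,"rx":0,"ry":0,"rz":0,"claw":-1},{"x":9,"y":0.1,"z":4,"rx":0,"ry":0,"rz":0,"claw":-1},{"x":11,"y":0.1,"z":6,"rx":0,"ry":0,"rz":0,"claw":-1},{"x":11.9,"y":0.1,"z":7.5,"rx":0,"ry":0,"rz":0,"claw":-1},{"x":11.9,"y":0.1,"z":8.5,"rx":0,"ry":0,"rz":0,"claw":-1},{"x":11.9,"y":0.1,"z":8.8,"rx":0,"ry":0,"rz":0,"claw":-1},{"x":11.9,"y":0.1,"z":8.8,"rx":0,"ry":0,"rz":0,"claw":-1}]'

```text
time: 10.35
ee_pos: [0.5721, -0.1709, 0.175]
ee_rot: [180.0, 0.0, 52.7]
ft_force: [0.5, 0.0, -1.5]
grip_width: 0.205
```

```bash
python3 - <<'E'
from h import *
o=manip.get_obs();print(o["time"],o["ee_pos"],o["ee_rot"],o["ft_force"],o["grip_width"])
c=cam("wrist"); crop(c,240,60,400,240,4,"pics/w7a.png"); cv2.imwrite("pics/w7.png",c["frame"][:,:,::-1])
s=cam("scene"); crop(s,245,170,355,295,5,"pics/s7.png")
E
```

```text
10.35 [ 0.57212501 -0.17092049  0.17502967] [1.79968144e+02 1.68992653e-03 5.27074865e+01] [ 0.48780696  0.00909183 -1.47811262] 0.20524315925167802
```

View pics/w7a.png

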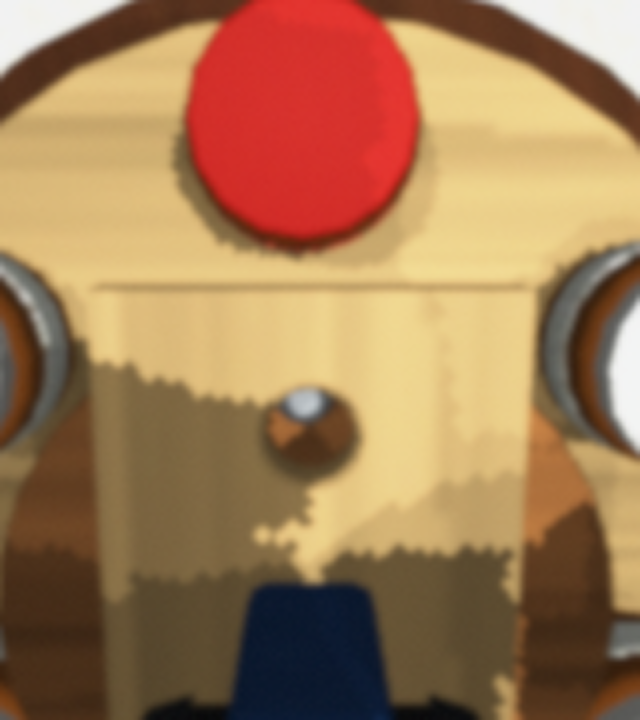

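View pics/s7.png

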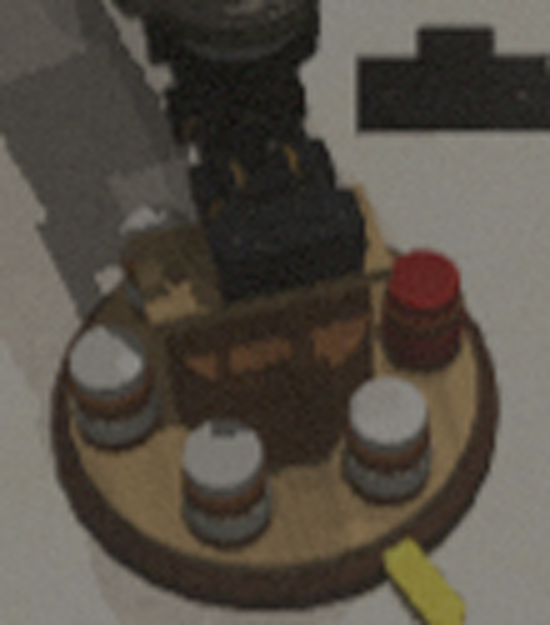

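Through the hole the pin tip shows at crop (306,401), against a hole centre at (311,431). Next I'll convert both to positions.

```bash
python3 - <<'E'
from h import *
o=manip.get_obs(); T=o["ee_pos"]; a=np.radians(o["ee_rot"][2])
ex=np.array([np.cos(a),np.sin(a)]); ey=np.array([np.sin(a),-np.cos(a)])
c=cam("wrist"); f=lambda u,v:((u+.5)/4-.5+240,(v+.5)/4-.5+60)
for n,p,z in (("hole",f(311,431),.1523),("tip",f(306,402),.128),("lid",f(303,120),.094)):
    w=p2w(c,p,z)[0]; d=w[:2]-T[:2]; print(n,w,(np.array([d@ex,d@ey])*1000).round(1))
E
```

```text
hole [ 0.6002528  -0.13540957  0.1523    ] [45.   0.9]
tip [ 0.59993023 -0.13458586  0.128     ] [45.5  0.1]
lid [ 0.62649858 -0.09877451  0.094     ] [90.  -0.4]
```

>>> send_rows --rows '[{"x":0.05,"y":-0.05,"z":0,"rx":0,"ry":0,"rz":-0.3,"claw":-1},{"x":0.05,"y":-0.05,"z":0.4,"rx":0,"ry":0,"rz":-0.3,"claw":-1},{"x":0.05,"y":-0.05,"z":0.8,"rx":0,"ry":0,"rz":-0.3,"claw":-1},{"x":0.05,"y":-0.05,"z":1.2,"rx":0,"ry":0,"rz":-0.3,"claw":-1},{"x":0.05,"y":-0.05,"z":1.6,"rx":0,"ry":0,"rz":-0.3,"claw":-1},{"x":0.05,"y":-0.05,"z":1.9,"rx":0,"ry":0,"rz":-0.3,"claw":-1},{"x":0.05,"y":-0.05,"z":2.1,"rx":0,"ry":0,"rz":-0.3,"claw":-1},{"x":0.05,"y":-0.05,"z":2.1,"rx":0,"ry":0,"rz":-0.3,"claw":-1}]'

```text
time: 11.5
ee_pos: [0.5721, -0.1695, 0.1536]
ee_rot: [-180.0, 0.0, 53.1]
ft_force: [0.3, -0.3, -2.2]
grip_width: 0.199
```

Underside is at about 0.119 m with no contact force, so both pins are in the holes. I'll lower it the rest of the way.

>>> send_rows --rows '[{"x":0,"y":0,"z":0.3,"rx":0,"ry":0,"rz":0,"claw":-1},{"x":0,"y":0,"z":0.6,"rx":0,"ry":0,"rz":0,"claw":-1},{"x":0,"y":0,"z":0.9,"rx":0,"ry":0,"rz":0,"claw":-1},{"x":0,"y":0,"z":1.05,"rx":0,"ry":0,"rz":0,"claw":-1},{"x":0,"y":0,"z":1.05,"rx":0,"ry":0,"rz":0,"claw":-1},{"x":0,"y":0,"z":1.05,"rx":0,"ry":0,"rz":0,"claw":-1}]'

```text
time: 12.25
ee_pos: [0.5722, -0.1696, 0.1433]
ee_rot: [180.0, -0.0, 53.1]
ft_force: [-0.5, -0.2, -2.4]
grip_width: 0.198
```

```bash
python3 - <<'E'
from h import *
o=manip.get_obs();print(o["time"],o["ee_pos"],o["ee_rot"],o["ft_force"],o["grip_width"])
c=cam("wrist"); crop(c,240,60,400,240,4,"pics/w8a.png")
s=cam("scene"); crop(s,245,170,355,295,5,"pics/s8.png")
E
```

```text
12.25 [ 0.57223912 -0.16956062  0.14333536] [ 1.79985529e+02 -2.19032896e-03  5.30591922e+01] [-0.47886446 -0.22731588 -2.39337925] 0.1979159927957439
```

View pics/w8a.png

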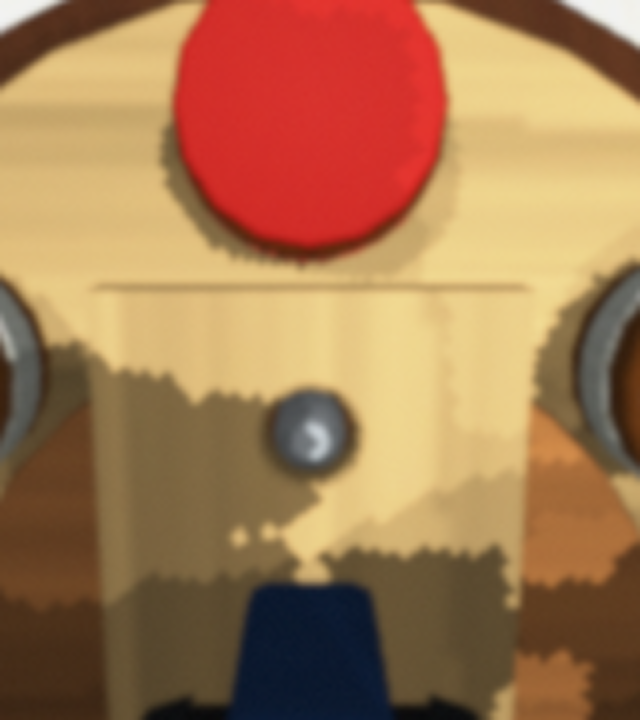

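View pics/s8.png

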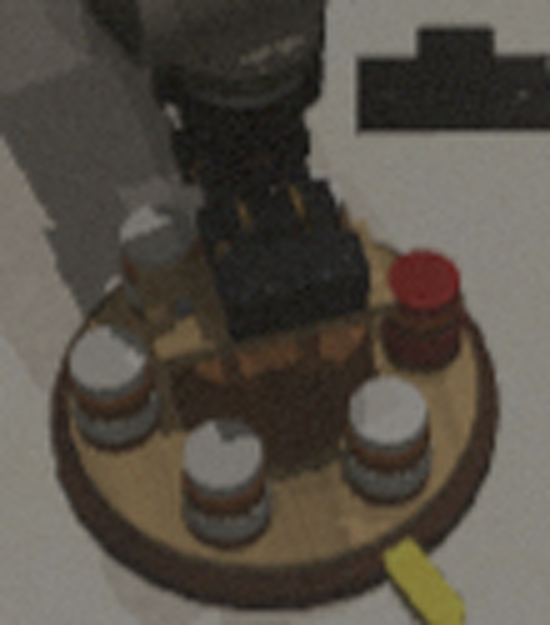

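The pin is centred in the hole at crop (310,432). The force still shows only the plate's weight, so I'll lower it a little more to feel contact.

>>> send_rows --rows '[{"x":0,"y":0,"z":0.05,"rx":0,"ry":0,"rz":0,"claw":-1},{"x":0,"y":0,"z":0.1,"rx":0,"ry":0,"rz":0,"claw":-1},{"x":0,"y":0,"z":0.1,"rx":0,"ry":0,"rz":0,"claw":-1}]'

```text
time: 12.72
ee_pos: [0.5722, -0.1695, 0.1427]
ee_rot: [180.0, -0.0, 53.1]
ft_force: [-2.4, 0.8, 4.5]
grip_width: 0.196
```

The plate is seated: TCP z is 0.1427 m and the force has risen by about 7 N. Now I'll turn the carousel by the handle, clockwise about 72 degrees.

>>> send_rows --rows '[{"x":0,"y":0,"z":0.1,"rx":0,"ry":0,"rz":1.5,"claw":-1},{"x":0,"y":0,"z":0.1,"rx":0,"ry":0,"rz":4.5,"claw":-1},{"x":0,"y":0,"z":0.1,"rx":0,"ry":0,"rz":8.5,"claw":-1},{"x":0,"y":0,"z":0.1,"rx":0,"ry":0,"rz":13,"claw":-1},{"x":0,"y":0,"z":0.1,"rx":0,"ry":0,"rz":17.5,"claw":-1},{"x":0,"y":0,"z":0.1,"rx":0,"ry":0,"rz":22,"claw":-1},{"x":0,"y":0,"z":0.1,"rx":0,"ry":0,"rz":26,"claw":-1},{"x":0,"y":0,"z":0.1,"rx":0,"ry":0,"rz":29,"claw":-1},{"x":0,"y":0,"z":0.1,"rx":0,"ry":0,"rz":30,"claw":-1},{"x":0,"y":0,"z":0.1,"rx":0,"ry":0,"rz":30,"claw":-1}]'

```text
time: 13.98
ee_pos: [0.5719, -0.1692, 0.1426]
ee_rot: [-180.0, 0.0, 23.0]
ft_force: [-7.8, 3.8, 13.7]
grip_width: 0.202
```

```bash
python3 - <<'E'
from h import *
o=manip.get_obs();print(o["time"],o["ee_pos"],o["ee_rot"],o["ft_force"],o["wrist_torque"],o["grip_width"])
c=cam("wrist"); cv2.imwrite("pics/w9.png",c["frame"][:,:,::-1])
E
```

```text
13.975 [ 0.57191377 -0.16921353  0.14263779] [-1.79986215e+02  1.14968471e-02  2.30443968e+01] [-7.84160935  3.77774237 13.70719298] [0.61815038 1.33875101 0.01389838] 0.2019147610701186
```

View pics/w9.png

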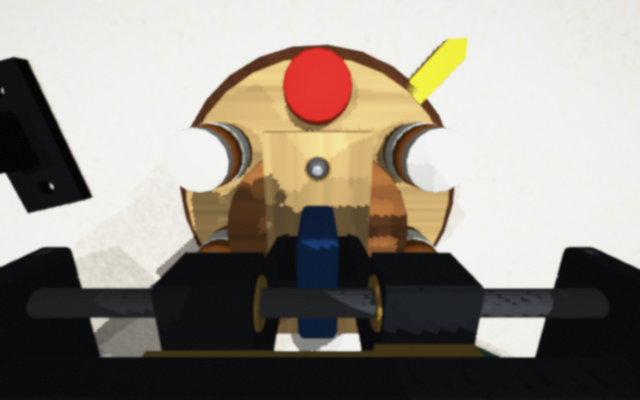

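The plate and carousel turn together, with the red lid at (318,86) and the pointer at (440,70). I'll ease the push and measure the angle left.

```bash
cat > ang.py <<'E'
from h import *
C=np.array([.5720,-.1692])
def go(n,roi):
    c=cam(n); H=hsv(c);h,S,v=[H[...,i].astype(int) for i in range(3)]
    x0,y0,x1,y1=roi; r=np.zeros(h.shape,bool); r[y0:y1,x0:x1]=1
    out={}
    for nm,m,z in (("yel",r&(h>23)&(h<36)&(S>110),.02),("red",r&((h<5)|(h>172))&(S>150),.094)):
        bl=blobs(m,20)
        if not bl: continue
        b=max(bl,key=lambda b:b[1][4]); w=p2w(c,np.argwhere(b[2])[:,::-1],z)[:,:2]; mu=w.mean(0); d=mu-C
        e=np.linalg.eigh(np.cov(w.T))[1][:,1]; e=e*np.sign(e[0])
        print(n,nm,b[1],mu.round(4),"ang",np.degrees(np.arctan2(d[1],d[0])).round(2),"r",np.linalg.norm(d).round(4),"axis",np.degrees(np.arctan2(e[1],e[0])).round(1))
o=manip.get_obs(); print(o["time"],o["ee_pos"],o["ee_rot"],o["ft_force"].round(1),o["grip_width"])
go("wrist",(150,0,500,230)); go("top",(320,115,425,235)); go("scene",(245,195,360,310))
E
python3 ang.py
```

```text
14.025 [ 0.5719514  -0.16921558  0.14266115] [-1.79991604e+02  7.69076340e-03  2.30552913e+01] [-8.2  4.7 13. ] 0.20205127004436205
wrist yel [ 405   38   62   67 1883] [ 0.712  -0.2173] ang -18.96 r 0.1481 axis -19.2
wrist red [ 284   47   68   75 3963] [ 0.6556 -0.1349] ang 22.3 r 0.0903 axis 21.7
scene yel [322 278  16  18 156] [ 0.7125 -0.2194] ang -19.65 r 0.1492 axis -20.7
scene red [323 234  15  12 131] [ 0.6551 -0.1347] ang 22.52 r 0.09 axis -30.3
```

>>> send_rows --rows '[{"x":-0.02,"y":-0.03,"z":-0.1,"rx":0,"ry":0,"rz":1.5,"claw":-1},{"x":-0.02,"y":-0.03,"z":-0.1,"rx":0,"ry":0,"rz":4.5,"claw":-1},{"x":-0.02,"y":-0.03,"z":-0.1,"rx":0,"ry":0,"rz":9,"claw":-1},{"x":-0.02,"y":-0.03,"z":-0.1,"rx":0,"ry":0,"rz":14,"claw":-1},{"x":-0.02,"y":-0.03,"z":-0.1,"rx":0,"ry":0,"rz":19,"claw":-1},{"x":-0.02,"y":-0.03,"z":-0.1,"rx":0,"ry":0,"rz":24,"claw":-1},{"x":-0.02,"y":-0.03,"z":-0.1,"rx":0,"ry":0,"rz":29,"claw":-1},{"x":-0.02,"y":-0.03,"z":-0.1,"rx":0,"ry":0,"rz":34,"claw":-1},{"x":-0.02,"y":-0.03,"z":-0.1,"rx":0,"ry":0,"rz":38,"claw":-1},{"x":-0.02,"y":-0.03,"z":-0.1,"rx":0,"ry":0,"rz":40.8,"claw":-1},{"x":-0.02,"y":-0.03,"z":-0.1,"rx":0,"ry":0,"rz":41.7,"claw":-1},{"x":-0.02,"y":-0.03,"z":-0.1,"rx":0,"ry":0,"rz":41.7,"claw":-1}]'

```text
time: 15.68
ee_pos: [0.572, -0.1689, 0.1427]
ee_rot: [-180.0, -0.0, -18.7]
ft_force: [-1.6, 4.1, 5.6]
grip_width: 0.201
```

```bash
python3 ang.py; python3 - <<'E'
from h import *
c=cam("wrist"); cv2.imwrite("pics/w10.png",c["frame"][:,:,::-1])
s=cam("scene"); crop(s,225,170,370,310,4,"pics/s10.png")
E
```

```text
15.675 [ 0.57195322 -0.16890359  0.14268626] [-1.79969065e+02 -5.16390006e-03 -1.86755348e+01] [-1.6  4.1  5.6] 0.2006158535140149
wrist yel [ 305    0   28   51 1284] [ 0.7073 -0.2173] ang -19.58 r 0.1436 axis -18.5
wrist red [ 282   49   68   74 3892] [ 0.658  -0.1984] ang -18.77 r 0.0908 axis -10.5
scene yel [322 278  16  19 155] [ 0.7128 -0.2193] ang -19.6 r 0.1495 axis -20.9
scene red [310 250  15  12 151] [ 0.6573 -0.198 ] ang -18.64 r 0.0901 axis 42.6
```

View pics/w10.png

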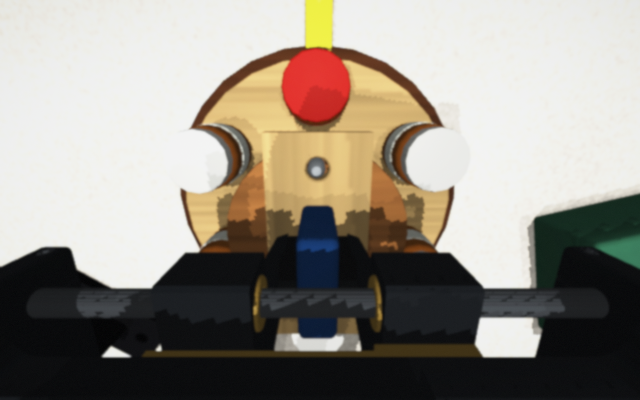

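View pics/s10.png

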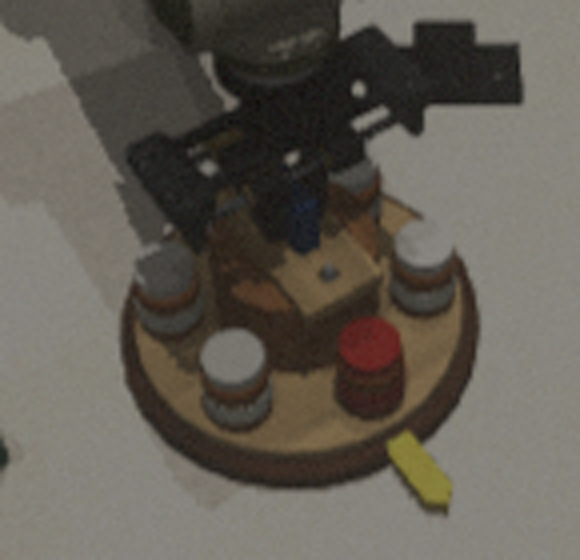

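The lid lines up with the pointer (pointer at column 319, lid at 316), with about 0.8 degrees left. I'll trim that and let it settle.

>>> send_rows --rows '[{"x":0,"y":0,"z":0,"rx":0,"ry":0,"rz":0.4,"claw":-1},{"x":0,"y":0,"z":0,"rx":0,"ry":0,"rz":0.8,"claw":-1},{"x":0,"y":0,"z":0,"rx":0,"ry":0,"rz":0.8,"claw":-1},{"x":0,"y":0,"z":0,"rx":0,"ry":0,"rz":0.8,"claw":-1},{"x":0,"y":0,"z":0,"rx":0,"ry":0,"rz":0.8,"claw":-1},{"x":0,"y":0,"z":0,"rx":0,"ry":0,"rz":0.8,"claw":-1},{"x":0,"y":0,"z":0,"rx":0,"ry":0,"rz":0.8,"claw":-1},{"x":0,"y":0,"z":0,"rx":0,"ry":0,"rz":0.8,"claw":-1}]'

```text
time: 16.92
ee_pos: [0.572, -0.1689, 0.1427]
ee_rot: [-180.0, -0.0, -19.5]
ft_force: [-3.1, 4.1, 6.5]
grip_width: 0.197
```

```bash
python3 ang.py; python3 - <<'E'
from h import *
t=cam("top"); cv2.imwrite("pics/t11.png",t["frame"][:,:,::-1])
E
```

```text
16.925 [ 0.57195768 -0.16889832  0.14271071] [-1.79966850e+02 -7.09884603e-03 -1.94657678e+01] [-3.1  4.1  6.5] 0.1971163888904617
wrist yel [ 303    0   27   49 1294] [ 0.7075 -0.2173] ang -19.55 r 0.1438 axis -18.7
wrist red [ 282   49   68   74 3908] [ 0.6577 -0.1996] ang -19.55 r 0.0909 axis -16.9
scene yel [322 277  16  19 156] [ 0.7124 -0.2192] ang -19.6 r 0.1491 axis -21.3
scene red [309 250  16  13 151] [ 0.6571 -0.1994] ang -19.51 r 0.0903 axis 20.9
```

View pics/t11.png

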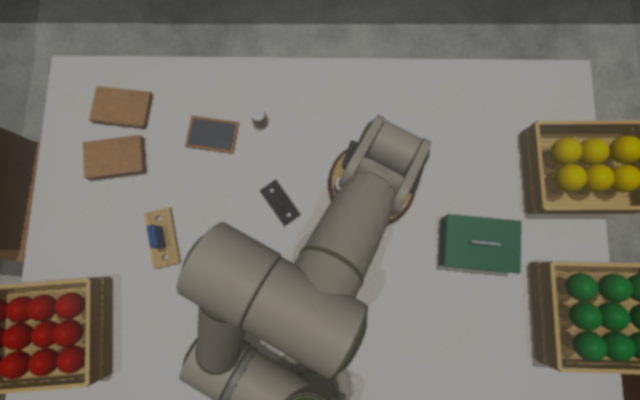

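The spare jar, slate and tin haven't moved (top view (260,119), (213,134) and (482,243)), and the red jar is in line with the pointer. I'll hand in.

```bash
python3 -c "
from cell import manip
print(manip.hand_in())"
```

```text
the job is handed in; nothing more can be done
None
```

I fitted the small wooden plate onto the two pins, turned the carousel about 72° clockwise by its blue handle, and handed in at about 17 s, still gripping it. `hand_in` reports no verdict, so the result below rests on my own last checks.

- **Seating:** the TCP stands at z 0.1427 m. I had expected 0.1427 m for a flush plate, and contact came with a force rise of about 7 N. The wrist view showed the front pin centred in its hole. I did not see the rear pin after seating.
- **Alignment:** the red lid is at −19.5° in both the wrist and scene views, and the pointer is at −19.6° in both. The pointer bar's own fitted direction was less certain, −18.7° to −21.3° depending on the view. The top camera could not confirm, because the arm hid the carousel.
- **Grip and stillness:** the jaws are closed on the 18 mm block with 40 N commanded. The wrist reads a steady push of about 8 N. I did not measure the turntable's speed directly, but the arm pose did not change between the last readings.
- **Bystanders:** the spare jar, slate and cash tin are where they started in the top view.

My first two move calls were refused because the rows lacked some fields; nothing moved. I also backed the arm the wrong way once while looking for the second pin, which cost about a second.

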